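# Fit the large juicing cone on the citrus juicer

### The arm

A 7-joint arm with a two-finger parallel gripper is mounted at the origin on a cart in front of the work surface, level with it; the furniture and walls round the work are solid. World frame = base frame: x ahead of the robot, y to its left, z up, the work surface at z = 0. Lengths are in m, angles in rad, forces in N, time in s.
With the tool pointing down it reaches from about 0.425 to 0.925 m from the base axis. Payload 6.8 kg.
Tool frame: the origin (TCP) lies midway between the tips of the shut fingers; the grasp point (between the pads) lies 19 mm behind it; z points along the fingers, y is the line along which they close (so a half turn about z gives the same grasp; the last joint's range is limited). The gripper opens to 85 mm and grips with 20 to 120 N. Pads are 22 mm wide; open, the fingers measure 114 mm over their backs; the gripper's body (76 mm by 85 mm) begins 54 mm behind the grasp point. The pads swing forward as they close: fully open they stand 13 mm farther back than shut.
Start: joints at [-1.233, 0.477, 0.022, 1.555, -0.011, 1.109, -0.083], TCP at [0.291, 0.609, 0.231] pointing down, gripper open.
Joint ranges: [-2.96, 2.96], [-0.34, 2.1], [-1.41, 1.46], [0.24, 2.44], [-1.37, 4.51], [0.17, 1.92], [-2.96, 2.96]. Speed limits (rad/s): [2.39, 2.39, 3.14, 3.14, 3.14, 3.14, 3.14].

### API

Orientations are given as a rotation vector (axis times angle).
In Python, from bench import get_obs, grab_frame, camera_params, r gives the robot as it stands.
- The arm moves only by the shell command python3 -m jog 'ROWS' [FORCE]. ROWS is JSON, a list of rows, each an object of numbers: "rx", "ry", "rz": the turn, a rotation vector about the world's x, y, z scaled (see below); "x", "y", "z": the shift along the world's x, y, z scaled (see below); "jaw": the opening, from -1 (shut) to 1 (fully open). In form: [{"rx": .., "ry": .., "rz": .., "x": .., "y": .., "z": .., "jaw": ..}, ...]. A call has 1 to 8 rows; each row shifts and turns the commanded pose from where the row before left it; what a row does not reach is not made up. The controller multiplies each number of a shift by 60 mm and each number of a turn by 10 degrees. A row lasts 1/8 s, in which the tool goes at most 62.5 mm and 10.7 degrees, less where a joint would pass 70% of its speed; a pose out of reach is approached as far as the arm can. A call with a number of a shift or a turn outside -1 to 1 is refused whole. A call with a gripper value outside its range is refused whole. The fingers move at their own pace and stop on an object; FORCE is the grip in N (left out, the last holds). Time passes only in rows, so rows that do not move let the fingers close. It gives the time, the measured TCP pose, the force, the opening and the grip force at its end, in the units of the state.
- get_obs(): the state, without advancing time (a new reading comes with each control period).
- grab_frame(name): name is "scene" or "side" or "wrist"; returns the picture (480x640x3 uint8, red, green, blue); there is no depth.
- camera_params(name): a dict with "fx", "fy", "cx", "cy" (pixels), "R" (3x3) and "t" (3): a world point X has camera coordinates R X + t. Camera axes: x right, y down, z forward; pixel columns grow to the right and rows downward; lengths in m; the calibration is good to about 2 mm. A picture is of the moment at which its call begins: read the wrist's pose just before it. camera_params takes no time and is no camera call; for the wrist camera it gives the pose at the moment of the call.
- r.hand_in(): hands the job in; it is judged then, once.
The state is a dict: "clock": time; "joints": joint angles; "qvel": joint speeds; "tau": joint torques, N m; "tcp_pos": TCP position; "orientation": TCP orientation; "contact_force": force on the tool from outside, world axes, zero at the start; "moment": the same for the moment, N m; "grip_width": finger opening in m; "gripper_force": force on a finger pad.
Only numpy, scipy, OpenCV 4.12 (cv2) and the standard library are available. Lean on these libraries where they do the work, as an engineer would, in place of code of your own. Each camera call takes 0.05 s, during which the arm holds its last target. There are 200 camera calls.

### The job

Get the citrus juicer ready for large fruit: pick up the larger of the two white juicing cones and push it down over the juicer's flat drive spindle, turning it so that its slot matches the spindle and it drops fully home, upright with its skirt on the collar in the tray. Let go of it there, and leave the smaller cone where it stands.

Things in the scene. Friction and masses are not known exactly. Their poses are not given: they have to be found in the camera images.
- large_cone_mid (a point): Larger white cone, loose, 0.1 kg, upright, 96 tall, skirt 76 across. On top an upright flat grip fin 12 thick, 36 long (x), from 56 to 96 above the underside: pinch it across y. Point: on the axis, 48 above the underside; z up, x along the fin. Slot in the underside: 34 long (x), 18 wide, 50 deep, mouth flared 4 all round; a half turn fits too. Sizes in mm.
- small_cone_mid (a point): Smaller white cone, loose, not wanted: 74 mm tall, skirt 56 mm across, grip fin 12 mm thick, 30 mm long, from 50 to 74 mm above the underside. Point: on its axis, 37 mm above its underside; x along the fin. The two cones stand one on each side of the juicer, either way.
- spindle_foot (a point): Bare metal drive spindle in the juicer's tray: flat blade rising 45 mm from a round collar 40 mm across, top 80 mm above the counter, where a cone's underside rests when home. 28 wide (x), 12 thick (y) for the lowest 10 mm, then tapering to 12 by 3: guides a cone 8 mm or 12 degrees off. Point: on the axis, at the collar's top; z up. Any angle; stiff to turn (0.3 N m).
- juicer: Round steel citrus juicer fixed to the counter, 150 mm across, with a black juice tray on top (rim 94 mm above the counter) and a spout reaching 100 mm from its axis to -x. Origin: centre of its underside, under the spindle; the spindle's angle does not follow its yaw.
Mind the look-alikes: they are no part of the job. Leave any black or red look-alike of the part that bears large_cone_mid alone.

How it is judged:
At the end, for the whole second after the job is handed in: The large cone is fully home on the spindle and at rest: its middle is less than 53 mm above the collar (48 when seated) and within 10 mm of the spindle's axis, it is upright within 0.1 rad, and its fin is parallel to the spindle's width within 0.4 rad (the slot itself allows less) (z of large_cone_mid in the frame of spindle_foot below 0.053 m and horizontal distance between large_cone_mid and spindle_foot below 0.01 m and angle between large_cone_mid's own z axis and vertical below 0.1 rad and angle between the x axis of large_cone_mid and the x axis of spindle_foot, either way round below 0.4 rad and linear speed of large_cone below 0.02 m/s); the robot touches nothing.
It fails at once if the small cone is moved more than 30 mm from where it stood (distance of small_cone_mid from where it was at the start of the episode above 0.03 m).
It also fails if it takes over 38 s, if anything falls off the work surface, if the arm or the gripper's body presses on something with over 40 N, if the wrist force passes 120 N, or if a joint passes its speed limit or range.

## Working session

There is one attempt and no reset: what is moved stays moved. The work goes in short steps, Python scripts to look and compute and a shell command to move; the robot and the scene stay as the last step left them, time stands still between calls to the robot, and variables do not carry over. Pictures are saved under pics/ and viewed, at most 10 in all, crops included, and the job is handed in when it is done.

```bash
mkdir -p pics; python3 - <<'E'
from bench import get_obs, grab_frame, camera_params
import cv2,numpy as np
o=get_obs();print(o['clock'],o['tcp_pos'],o['orientation'],o['grip_width'])
a=[grab_frame(n) for n in ("scene","side")]
for n,f in zip(("scene","side"),a):
    cv2.imwrite(f"pics/{n}0.png",f[:,:,::-1]); p=camera_params(n); R=np.array(p['R']);print(n,p['fx'],-R.T@p['t'],R[2])
E
```

```text
0.0 [0.29082875 0.60847156 0.23034508] [-6.94432545e-01 -3.06360104e+00  2.81156428e-03] 0.0854093271183701
scene 620.831551114441 [0.23993293 1.13385953 0.86445907] [ 0.18069036 -0.81054863 -0.55710134]
side 496.5631366184838 [-0.3460635  -0.71760461  0.75474865] [ 0.65663463  0.5411473  -0.52534804]
```

View pics/scene0.png

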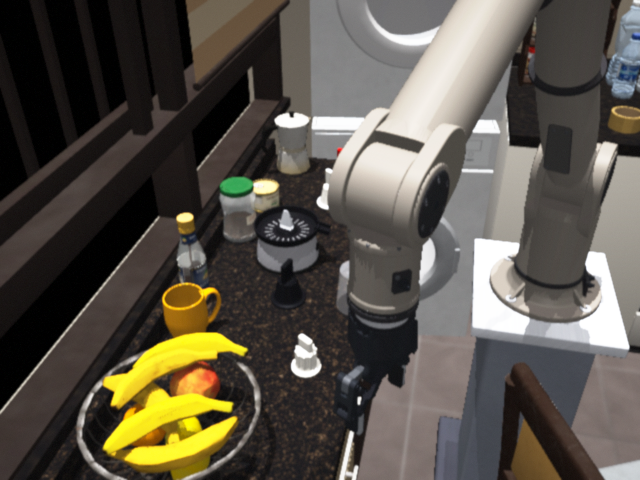

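View pics/side0.png

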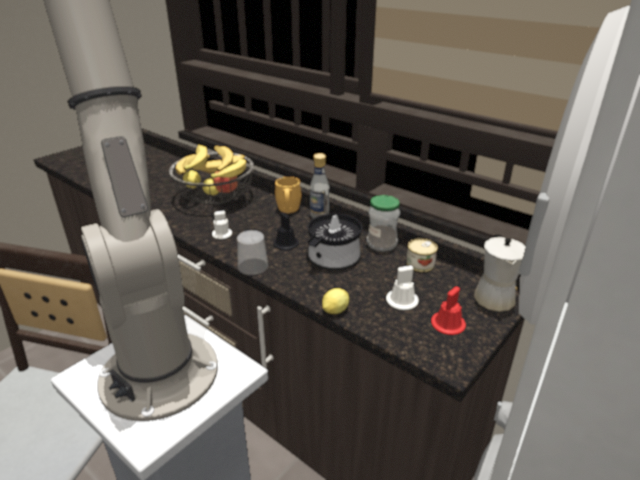

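Scene view: white cones at about (306,357) and (327,190), black look-alike at (289,285), juicer at (287,240). Side view: white cones at (222,225) and (403,287), black at (286,230), red at (450,312), spindle at (335,225). Next I'll measure both white cones and enlarge them.

```bash
cat > h.py <<'E'
import numpy as np,cv2
from bench import camera_params
def ray(n,uv,p=None):
    p=p or camera_params(n);R=np.array(p['R']);d=R.T@np.array([(uv[0]-p['cx'])/p['fx'],(uv[1]-p['cy'])/p['fy'],1]);return -R.T@np.array(p['t']),d
def plane(n,uv,z,p=None):
    c,d=ray(n,uv,p);return c+d*(z-c[2])/d[2]
def tri(r1,r2):
    (a,d),(b,e)=r1,r2;s=np.linalg.lstsq(np.c_[d,-e],b-a,rcond=None)[0];P,Q=a+s[0]*d,b+s[1]*e;return (P+Q)/2,np.linalg.norm(P-Q)
E
python3 - <<'E'
from h import *
np.set_printoptions(precision=4,suppress=True)
S=cv2.imread('pics/scene0.png');D=cv2.imread('pics/side0.png')
for n,I,boxes in (('scene',S,[(285,330,325,380),(312,165,336,212)]),('side',D,[(208,205,238,242),(382,260,424,310)])):
  for b in boxes:
    x0,y0,x1,y1=b;c=I[y0:y1,x0:x1].astype(int);m=((c.min(2)>130)&(c.max(2)-c.min(2)<45)).astype(np.uint8)
    k,l,s,ce=cv2.connectedComponentsWithStats(m);i=1+s[1:,4].argmax();ys,xs=np.where(l==i);xs+=x0;ys+=y0
    L=(xs.min(),ys[xs==xs.min()].mean());Rr=(xs.max()+1,ys[xs==xs.max()].mean())
    A,B=plane(n,L,.004),plane(n,Rr,.004);print(n,b,'area',s[i,4],'L',L,'R',Rr,'top',(xs[ys==ys.min()].mean(),ys.min()),'width',np.linalg.norm(A-B),'mid',(A+B)/2)
c=[cv2.resize(I[y:y+66,x:x+66],(400,300) if 0 else (396,297*1),interpolation=cv2.INTER_CUBIC) if 0 else cv2.resize(I[y:y+60,x:x+80],(400,300),interpolation=cv2.INTER_CUBIC) for I,x,y in ((S,266,325),(S,246,195),(D,182,195),(D,363,255))]
cv2.imwrite('pics/crop1.png',np.vstack([np.hstack(c[:2]),np.hstack(c[2:])]))
for t in ((306,337),(222,211)),((287,210),(335,216)):
    print(tri(ray('scene',t[0]),ray('side',t[1])))
E
```

```text
scene (285, 330, 325, 380) area 932 L (np.int64(291), np.float64(365.5)) R (np.int64(322), np.float64(365.5)) top (np.float64(301.5), np.int64(333)) width 0.057977725013363075 mid [0.4504 0.3399 0.004 ]
scene (312, 165, 336, 212) area 414 L (np.int64(316), np.float64(201.5)) R (np.int64(336), np.float64(176.5)) top (np.float64(334.5), np.int64(165)) width 0.1465095042967564 mid [ 0.553  -0.3087  0.004 ]
side (208, 205, 238, 242) area 388 L (np.int64(212), np.float64(233.0)) R (np.int64(232), np.float64(232.0)) top (np.float64(222.5), np.int64(210)) width 0.05904006964942535 mid [0.4502 0.3326 0.004 ]
side (382, 260, 424, 310) area 931 L (np.int64(386), np.float64(297.5)) R (np.int64(419), np.float64(300.0)) top (np.float64(410.0), np.int64(265)) width 0.08015682394645995 mid [ 0.5228 -0.2528  0.004 ]
(array([0.4549, 0.332 , 0.0721]), np.float64(0.007638898365176364))
(array([0.5755, 0.0028, 0.1233]), np.float64(0.0002036962610250781))
```

View pics/crop1.png

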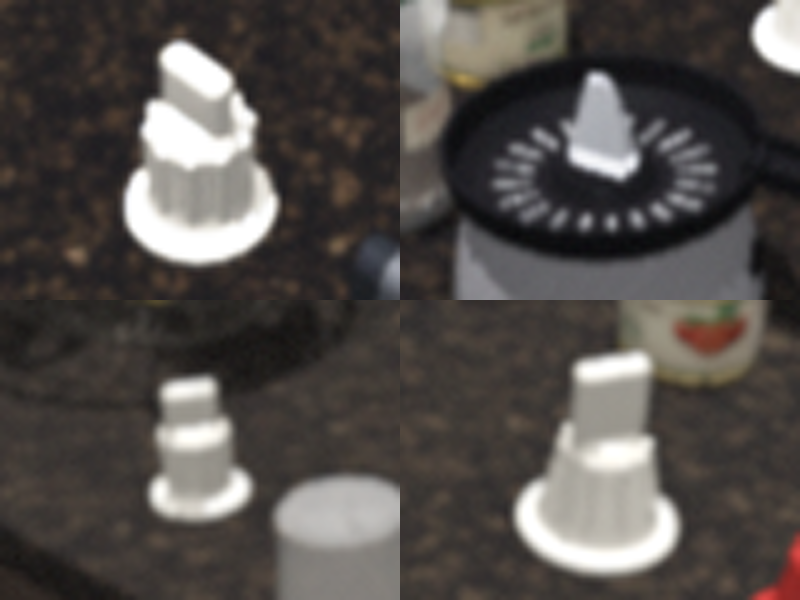

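Widths on the counter plane are about 78 mm for the cone at side (403,287) and about 58 mm for the one at scene (306,357), which triangulates to a 72 mm top. So the first one, at about (0.523,-0.253), is the large white cone. Side (450,312) is the red look-alike and side (286,230) the black one. I'll start toward the cone, looking at the spindle from above on the way.

```bash
python3 - <<'E'
from h import *
from bench import get_obs
np.set_printoptions(precision=4,suppress=True)
A,B=plane('side',(398,268.8),.096),plane('side',(412.8,266.6),.096);d=B-A
print('fin',A,B,np.linalg.norm(d),(A+B)/2,np.degrees(np.arctan2(d[1],d[0])))
print('red',plane('side',(450,323),0.004))
p=camera_params('wrist');R=np.array(p['R']);print('wcam',-R.T@p['t'],R[2],R[0],p['fx'])
A,B=plane('scene',(280,226.8),.08),plane('scene',(291.6,230.8),.08);d=B-A;print('spindle',A,B,np.linalg.norm(d),np.degrees(np.arctan2(d[1],d[0])))
E
python3 -m jog '[{"z":0.8,"x":0.5,"y":-0.2},{"x":0.5,"y":-0.8,"z":0.4},{"x":0.3,"y":-0.8},{"x":0.3,"y":-0.8},{"x":0.3,"y":-0.8},{"x":0.3,"y":-0.8},{"x":0.3,"y":-0.8},{"x":0.3,"y":-0.8}]' | tail -c 700
```

```text
fin [ 0.507 -0.241  0.096] [ 0.5373 -0.2629  0.096 ] 0.03735767312823773 [ 0.5222 -0.2519  0.096 ] -35.74424749747174
red [ 0.5159 -0.3848  0.004 ]
wcam [0.2323 0.6364 0.373 ] [ 0.234  -0.1126 -0.9657] [ 0.432   0.9019 -0.0005] 346.644330826063
spindle [0.5919 0.0092 0.08  ] [0.5619 0.0194 0.08  ] 0.03163244552537208 161.34487657612905validation failed for argument at $[0]...
```

```bash
python3 -m jog '[{"rx":0,"ry":0,"rz":0,"z":0.8,"x":0.5,"y":-0.2,"jaw":1},{"rx":0,"ry":0,"rz":0,"x":0.5,"y":-0.8,"z":0.4,"jaw":1},{"rx":0,"ry":0,"rz":0,"x":0.3,"y":-0.8,"z":0,"jaw":1},{"rx":0,"ry":0,"rz":0,"x":0.3,"y":-0.8,"z":0,"jaw":1},{"rx":0,"ry":0,"rz":0,"x":0.3,"y":-0.8,"z":0,"jaw":1},{"rx":0,"ry":0,"rz":0,"x":0.3,"y":-0.8,"z":0,"jaw":1},{"rx":0,"ry":0,"rz":0,"x":0.3,"y":-0.8,"z":0,"jaw":1},{"rx":0,"ry":0,"rz":0,"x":0.3,"y":-0.8,"z":0,"jaw":1}]' | tail -c 700
```

```text
clock: 1.1
tcp_pos: [0.4592, 0.2592, 0.3031]
orientation: [-0.695, -3.064, 0.001]
contact_force: [1.3, -0.4, 0.2]
grip_width: 0.0853
gripper_force: 0.0
```

```bash
python3 -m jog '[{"rx":0,"ry":0,"rz":0,"z":0,"x":0.3,"y":-0.8,"jaw":1},{"rx":0,"ry":0,"rz":0,"x":0.3,"y":-0.8,"z":0,"jaw":1},{"rx":0,"ry":0,"rz":0,"x":0.3,"y":-0.8,"z":0,"jaw":1},{"rx":0,"ry":0,"rz":0,"x":0.3,"y":-0.8,"z":0,"jaw":1},{"rx":0,"ry":0,"rz":0,"x":0.3,"y":-0.8,"z":0,"jaw":1},{"rx":0,"ry":0,"rz":0,"x":0,"y":0,"z":0,"jaw":1},{"rx":0,"ry":0,"rz":0,"x":0,"y":0,"z":0,"jaw":1}]' | tail -c 700
python3 - <<'E'
from h import *
from bench import grab_frame
import json
p=camera_params('wrist');f=grab_frame('wrist')[:,:,::-1]
cv2.imwrite('pics/w1.png',f);json.dump({k:np.array(v).tolist() for k,v in p.items()},open('w1.json','w'))
E
```

```text
clock: 1.98
tcp_pos: [0.5487, 0.0217, 0.3029]
orientation: [-0.694, -3.063, -0.0]
contact_force: [1.2, 0.2, -1.5]
grip_width: 0.0855
gripper_force: 0.0
```

View pics/w1.png

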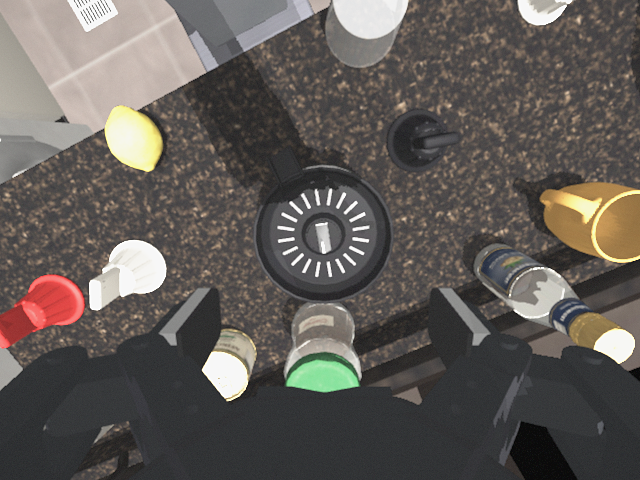

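The wrist view shows the juicer tray at (322,235) with the bright blade at (322,236), and the large white cone at (137,270) next to the red one. I'll measure both here.

```bash
python3 - <<'E'
from h import *
import json
np.set_printoptions(precision=4,suppress=True)
p=json.load(open('w1.json'));I=cv2.imread('pics/w1.png');g=cv2.cvtColor(I,6)
# tray slots ring
m=((g>120)*255).astype(np.uint8);yy,xx=np.mgrid[:480,:640];r=np.hypot(xx-323,yy-234)
ring=np.where((r>22)&(r<50)&(m>0));E=cv2.fitEllipse(cv2.convexHull(np.c_[ring[1],ring[0]].astype(np.float32)));print('ring',E, plane('w',E[0],.08,p))
mb=((g>90)&(r<19)).astype(np.uint8);n,l,s,c=cv2.connectedComponentsWithStats(mb);i=1+s[1:,4].argmax()
q=np.argwhere(l==i)[:,::-1].astype(np.float32);rect=cv2.minAreaRect(q);print('blade',s[i],c[i],rect)
M=np.cov(q.T);w,v=np.linalg.eigh(M);print('axis',v[:,1])
b=[plane('w',k,.1,p)for k in cv2.boxPoints(rect)];print(np.array(b))
a,bb=plane('w',c[i]-8*v[:,1],.1,p),plane('w',c[i]+8*v[:,1],.1,p);d=bb-a;print('ang',np.degrees(np.arctan2(d[1],d[0])))
x=cv2.resize(I[206:266,282:362],(400,300),interpolation=cv2.INTER_CUBIC);y=cv2.resize(I[236:311,80:180],(400,300),interpolation=cv2.INTER_CUBIC);
cv2.imwrite('pics/crop2.png',np.hstack([x,y]))
E
```

```text
ring ((323.1069030761719, 232.23599243164062), (89.19718933105469, 92.74736022949219), 89.05123901367188) [0.5743 0.0082 0.08  ]
blade [307 221  34  32 748] [323.7714 235.8797] ((323.5, 236.5), (31.0, 33.0), 90.0)
axis [-0.9561  0.2931]
[[ 0.5519  0.0008  0.1   ]
 [ 0.5665  0.0311  0.1   ]
 [ 0.5966  0.0172  0.1   ]
 [ 0.5816 -0.0139  0.1   ]]
ang -97.99732144047225
```

View pics/crop2.png

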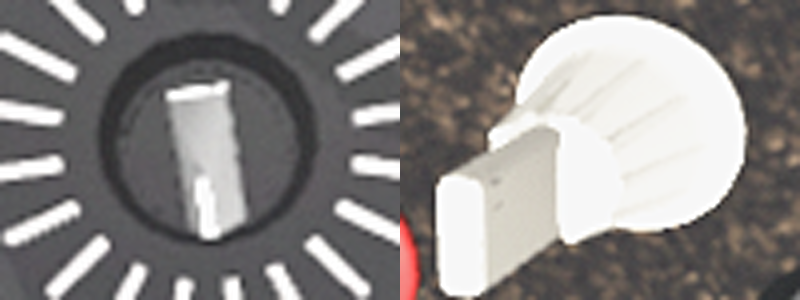

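```bash
python3 - <<'E'
from h import *
import json
np.set_printoptions(precision=4,suppress=True)
p=json.load(open('w1.json'));S=lambda u,v:(282+u/5,206+v/5);C=lambda u,v:(80+(u-400)/4,236+v/4)
def seg(n,a,b,z):
    A,B=plane('w',a,z,p),plane('w',b,z,p);d=B-A;print(n,A,B,(A+B)/2,np.linalg.norm(d),np.degrees(np.arctan2(d[1],d[0])))
seg('top',S(202,178),S(211,239),.125)
seg('ledge',S(166,96),S(228,88),.09)
seg('redge',S(233,90),S(246,225),.09)
seg('finL',C(438,182),C(440,292),.096);seg('finR',C(487,180),C(484,292),.096);seg('skirt x',C(515,85),C(748,130),.004);seg('skirt y',C(620,14),C(640,232),.004)
seg('finbottom',C(558,130),C(560,240),.056)
print(plane('side',(335,216),.125),plane('scene',(287,210),.125))
E
```

```text
top [0.572  0.0087 0.125 ] [0.5839 0.0049 0.125 ] [0.578  0.0068 0.125 ] 0.012434056148569178 -17.57917545476661
ledge [0.5615 0.0052 0.09  ] [0.5656 0.0177 0.09  ] [0.5636 0.0114 0.09  ] 0.013166815450336482 71.93874530701389
redge [0.5664 0.0184 0.09  ] [0.5945 0.0082 0.09  ] [0.5805 0.0133 0.09  ] 0.029893104747212178 -20.030386422436255
finL [ 0.5111 -0.2415  0.096 ] [ 0.5382 -0.2602  0.096 ] [ 0.5247 -0.2509  0.096 ] 0.03301505661984365 -34.55941800532737
finR [ 0.5163 -0.2292  0.096 ] [ 0.5435 -0.2493  0.096 ] [ 0.5299 -0.2392  0.096 ] 0.03378945605136377 -36.38158411197874
skirt x [ 0.4989 -0.2742  0.004 ] [ 0.5462 -0.2125  0.004 ] [ 0.5226 -0.2433  0.004 ] 0.07779112486275917 52.51819375259033
skirt y [ 0.4933 -0.2287  0.004 ] [ 0.5619 -0.2661  0.004 ] [ 0.5276 -0.2474  0.004 ] 0.07815213770355227 -28.597824594262875
finbottom [ 0.5152 -0.2327  0.056 ] [ 0.5452 -0.2524  0.056 ] [ 0.5302 -0.2426  0.056 ] 0.03591904738196603 -33.29603785982621
[0.5728 0.0008 0.125 ] [0.5748 0.0053 0.125 ]
```

Spindle is at (0.577,0.007), width axis about -18.5°. Cone is at (0.527,-0.246), fin about -35.5°. The sizes (12 mm top, 35 mm fin, 78 mm skirt) agree with the given ones. Going above the cone with a -10° turn.

```bash
python3 -m jog '[{"rx":0,"ry":0,"rz":-0.2,"x":-0.07,"y":-0.89,"z":-0.2,"jaw":1},{"rx":0,"ry":0,"rz":-0.2,"x":-0.07,"y":-0.89,"z":-0.2,"jaw":1},{"rx":0,"ry":0,"rz":-0.2,"x":-0.07,"y":-0.89,"z":-0.5,"jaw":1},{"rx":0,"ry":0,"rz":-0.2,"x":-0.07,"y":-0.89,"z":-0.5,"jaw":1},{"rx":0,"ry":0,"rz":-0.2,"x":-0.07,"y":-0.89,"z":-0.6,"jaw":1},{"rx":0,"ry":0,"rz":0,"x":0,"y":0,"z":0,"jaw":1},{"rx":0,"ry":0,"rz":0,"x":0,"y":0,"z":0,"jaw":1}]' | tail -c 700
python3 - <<'E'
from h import *
from bench import grab_frame
import json
p=camera_params('wrist');f=grab_frame('wrist')[:,:,::-1]
cv2.imwrite('pics/w2.png',f);json.dump({k:np.array(v).tolist() for k,v in p.items()},open('w2.json','w'))
E
```

```text
clock: 2.9
tcp_pos: [0.5289, -0.2424, 0.1843]
orientation: [-0.955, -2.992, -0.002]
contact_force: [0.1, -0.3, 0.1]
grip_width: 0.0854
gripper_force: 0.0
```

View pics/w2.png

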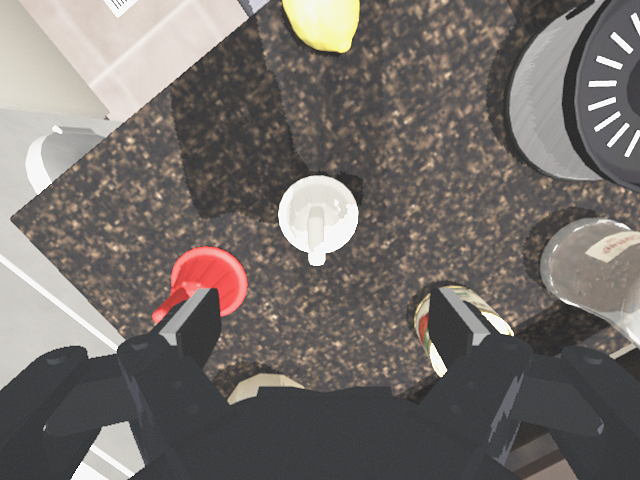

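The large cone is centred at about (318,215) with its fin upright in the image at (317,258), so the turn is right. The red cone is at (205,285) and a can at (460,320). Checking centring and the can's clearance.

```bash
python3 - <<'E'
from h import *
import json
from bench import get_obs
np.set_printoptions(precision=4,suppress=True)
p=json.load(open('w2.json'));I=cv2.imread('pics/w2.png').astype(int)
m=((I.min(2)>130)&(I.max(2)-I.min(2)<40)).astype(np.uint8);m[:, :260]=0;m[:,380:]=0;m[:165]=0;m[275:]=0
q=np.argwhere(m)[:,::-1].astype(np.float32);c=q[q[:,1]<240];E=cv2.fitEllipse(cv2.convexHull(c));print(E,plane('w',E[0],.004,p))
b=q[q[:,1]>253];print('fin tip rows',b[:,0].min(),b[:,0].max(),b[:,1].max())
print('fin end',plane('w',(b[:,0].mean(),b[:,1].max()-2),.096,p))
o=get_obs();print(o['tcp_pos'])
for z in (0,.05,.08): print('can',z,plane('w',(416,320),z,p),plane('w',(430,290),z,p))
E
```

```text
((317.8297119140625, 214.36123657226562), (78.95167541503906, 80.22444915771484), 95.81599426269531) [ 0.526  -0.2474  0.004 ]
fin tip rows 308.0 325.0 265.0
fin end [ 0.5395 -0.2565  0.096 ]
[ 0.5294 -0.2419  0.1848]
can 0 [ 0.6774 -0.23    0.    ] [ 0.6568 -0.2006  0.    ]
can 0.05 [ 0.6466 -0.2262  0.05  ] [ 0.6291 -0.2013  0.05  ]
can 0.08 [ 0.6281 -0.224   0.08  ] [ 0.6125 -0.2018  0.08  ]
```

```bash
python3 -m jog '[{"rx":0,"ry":0,"rz":0,"x":-0.07,"y":-0.08,"z":-0.6,"jaw":1},{"rx":0,"ry":0,"rz":0,"x":0,"y":0,"z":-0.6,"jaw":1},{"rx":0,"ry":0,"rz":0,"x":0,"y":0,"z":-0.5,"jaw":1},{"rx":0,"ry":0,"rz":0,"x":0,"y":0,"z":-0.3,"jaw":1},{"rx":0,"ry":0,"rz":0,"x":0,"y":0,"z":0,"jaw":1},{"rx":0,"ry":0,"rz":0,"x":0,"y":0,"z":0,"jaw":-0.2},{"rx":0,"ry":0,"rz":0,"x":0,"y":0,"z":0,"jaw":-0.5},{"rx":0,"ry":0,"rz":0,"x":0,"y":0,"z":0,"jaw":-1}]' 40| tail -c 700
python3 -m jog '[{"rx":0,"ry":0,"rz":0,"x":0,"y":0,"z":0,"jaw":-1},{"rx":0,"ry":0,"rz":0,"x":0,"y":0,"z":0,"jaw":-1},{"rx":0,"ry":0,"rz":0,"x":0,"y":0,"z":0,"jaw":-1},{"rx":0,"ry":0,"rz":0,"x":0,"y":0,"z":0,"jaw":-1},{"rx":0,"ry":0,"rz":0,"x":0,"y":0,"z":0,"jaw":-1}]' 40| tail -c 700
```

```text
clock: 3.95
tcp_pos: [0.5244, -0.2493, 0.0652]
orientation: [0.959, 2.99, 0.0]
contact_force: [0.4, 0.4, -0.3]
grip_width: 0.0322
gripper_force: 0.0
clock: 4.58
tcp_pos: [0.524, -0.249, 0.0645]
orientation: [-0.959, -2.992, -0.0]
contact_force: [-0.9, 1.0, 1.9]
grip_width: 0.0111
gripper_force: 43.4
```

```bash
python3 -m jog '[{"rx":0,"ry":0,"rz":0,"x":0,"y":0,"z":0.6,"jaw":-1},{"rx":0,"ry":0,"rz":0,"x":0,"y":0,"z":1,"jaw":-1},{"rx":0,"ry":0,"rz":0.3,"x":0,"y":0,"z":1,"jaw":-1},{"rx":0,"ry":0,"rz":0.4,"x":0.2,"y":0.8,"z":0,"jaw":-1},{"rx":0,"ry":0,"rz":0.4,"x":0.2,"y":0.9,"z":0,"jaw":-1},{"rx":0,"ry":0,"rz":0.4,"x":0.2,"y":0.9,"z":0,"jaw":-1},{"rx":0,"ry":0,"rz":0.2,"x":0.2,"y":0.9,"z":0,"jaw":-1},{"rx":0,"ry":0,"rz":0,"x":0.08,"y":0.77,"z":0,"jaw":-1}]' | tail -c 700
python3 -m jog '[{"rx":0,"ry":0,"rz":0,"x":0,"y":0,"z":0,"jaw":-1},{"rx":0,"ry":0,"rz":0,"x":0,"y":0,"z":0,"jaw":-1}]'|tail -c 700
python3 - <<'E'
from h import *
from bench import grab_frame
f={n:grab_frame(n)[:,:,::-1] for n in('wrist','side','scene')}
for n in f: cv2.imwrite(f'pics/{n}3.png',f[n])
r=lambda a:cv2.resize(np.ascontiguousarray(a),(400,300),interpolation=cv2.INTER_CUBIC)
cv2.imwrite('pics/m3.png',np.vstack([np.hstack([r(f['side'][130:280,235:435]),r(f['scene'][130:280,187:387])]),np.hstack([r(f['wrist']),r(f['wrist'][150:300,220:420])])]))
E
```

```text
clock: 5.58
tcp_pos: [0.5769, 0.0095, 0.2201]
orientation: [-0.504, -3.101, -0.0]
contact_force: [0.0, -0.4, -1.1]
grip_width: 0.0114
gripper_force: 42.9
clock: 5.82
tcp_pos: [0.5764, 0.0064, 0.2201]
orientation: [-0.506, -3.1, 0.001]
contact_force: [0.0, 0.2, -1.9]
grip_width: 0.0114
gripper_force: 43.0
```

View pics/m3.png

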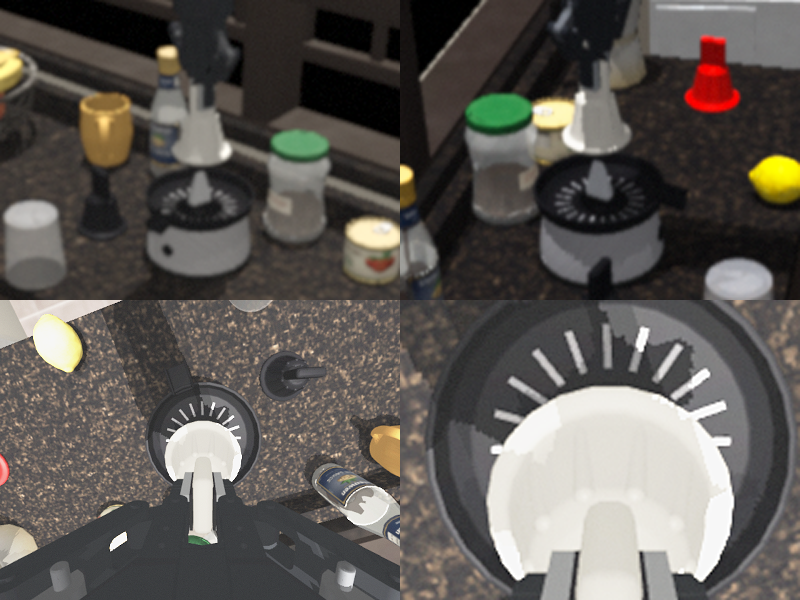

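The cone is held upright, directly over the spindle in both outside views (skirt at side (336,205), scene (285,198)), with the fin at -18.5°. One quick check of those points, then down gently.

```bash
python3 - <<'E'
from h import *
print(tri(ray('scene',(285.5,198)),ray('side',(336,205))), plane('side',(336,205),.157),plane('scene',(285.5,198),.157))
E
python3 -m jog '[{"rx":0,"ry":0,"rz":0,"x":0,"y":0,"z":-0.3,"jaw":-1},{"rx":0,"ry":0,"rz":0,"x":0,"y":0,"z":-0.2,"jaw":-1},{"rx":0,"ry":0,"rz":0,"x":0,"y":0,"z":-0.2,"jaw":-1},{"rx":0,"ry":0,"rz":0,"x":0,"y":0,"z":-0.2,"jaw":-1},{"rx":0,"ry":0,"rz":0,"x":0,"y":0,"z":0,"jaw":-1}]'|tail -c 700
```

```text
(array([0.57816332, 0.0026865 , 0.15472287]), np.float64(0.0009001648366376796)) [5.75442005e-01 2.23731042e-04 1.57000000e-01] [0.57663166 0.00693657 0.157     ]
clock: 6.6
tcp_pos: [0.576, 0.0071, 0.1652]
orientation: [-0.506, -3.098, 0.001]
contact_force: [-0.8, -0.0, -1.7]
grip_width: 0.0115
gripper_force: 43.0
```

No contact force with 24 mm of blade inside the slot. Continuing down to the seat at z of about 0.1445.

```bash
python3 -m jog '[{"rx":0,"ry":0,"rz":0,"x":0,"y":0,"z":-0.12,"jaw":-1},{"rx":0,"ry":0,"rz":0,"x":0,"y":0,"z":-0.12,"jaw":-1},{"rx":0,"ry":0,"rz":0,"x":0,"y":0,"z":-0.08,"jaw":-1},{"rx":0,"ry":0,"rz":0,"x":0,"y":0,"z":0,"jaw":-1},{"rx":0,"ry":0,"rz":0,"x":0,"y":0,"z":0,"jaw":-1}]'|tail -c 700
```

```text
clock: 7.22
tcp_pos: [0.5769, 0.0071, 0.1474]
orientation: [0.506, 3.1, 0.0]
contact_force: [-0.1, 0.5, -2.2]
grip_width: 0.0111
gripper_force: 43.0
```

```bash
python3 -m jog '[{"rx":0,"ry":0,"rz":0,"x":0,"y":0,"z":-0.04,"jaw":-1},{"rx":0,"ry":0,"rz":0,"x":0,"y":0,"z":-0.02,"jaw":-1},{"rx":0,"ry":0,"rz":0,"x":0,"y":0,"z":0,"jaw":-1},{"rx":0,"ry":0,"rz":0,"x":0,"y":0,"z":0,"jaw":-1}]'|tail -c 700
```

```text
clock: 7.72
tcp_pos: [0.5771, 0.0072, 0.1443]
orientation: [0.506, 3.1, 0.001]
contact_force: [-1.4, 1.3, 5.8]
grip_width: 0.0116
gripper_force: 43.9
```

There is contact (about 8 N change) at exactly the expected seat height. Releasing, rising clear and looking.

```bash
python3 -m jog '[{"rx":0,"ry":0,"rz":0,"x":0,"y":0,"z":0,"jaw":0},{"rx":0,"ry":0,"rz":0,"x":0,"y":0,"z":0,"jaw":0.5},{"rx":0,"ry":0,"rz":0,"x":0,"y":0,"z":0,"jaw":0.5},{"rx":0,"ry":0,"rz":0,"x":0,"y":0,"z":0,"jaw":0.5},{"rx":0,"ry":0,"rz":0,"x":0,"y":0,"z":0.4,"jaw":0.5},{"rx":0,"ry":0,"rz":0,"x":0,"y":0,"z":0.8,"jaw":0.5},{"rx":0,"ry":0,"rz":0,"x":0,"y":0,"z":0.8,"jaw":0.5},{"rx":0,"ry":0,"rz":0,"x":0,"y":0,"z":0.3,"jaw":0.5}]'|tail -c 700
python3 -m jog '[{"rx":0,"ry":0,"rz":0,"x":0,"y":0,"z":0,"jaw":0.5},{"rx":0,"ry":0,"rz":0,"x":0,"y":0,"z":0,"jaw":0.5}]'|tail -c 300
python3 - <<'E'
from h import *
from bench import grab_frame
f={n:grab_frame(n)[:,:,::-1] for n in('wrist','side','scene')}
for n in f: cv2.imwrite(f'pics/{n}4.png',f[n])
r=lambda a:cv2.resize(np.ascontiguousarray(a),(400,300),interpolation=cv2.INTER_CUBIC)
cv2.imwrite('pics/m4.png',np.vstack([np.hstack([r(f['side'][165:285,255:415]),r(f['scene'][160:280,207:367])]),np.hstack([r(f['wrist']),r(f['side'])])]))
E
```

```text
clock: 8.72
tcp_pos: [0.5781, 0.007, 0.2847]
orientation: [0.506, 3.096, 0.002]
contact_force: [0.5, -0.1, -0.3]
grip_width: 0.0642
gripper_force: 0.0
clock: 8.98
tcp_pos: [0.5758, 0.0072, 0.2798]
orientation: [-0.505, -3.098, 0.001]
contact_force: [-0.2, -0.0, -0.3]
grip_width: 0.0641
gripper_force: 0.0
```

View pics/m4.png

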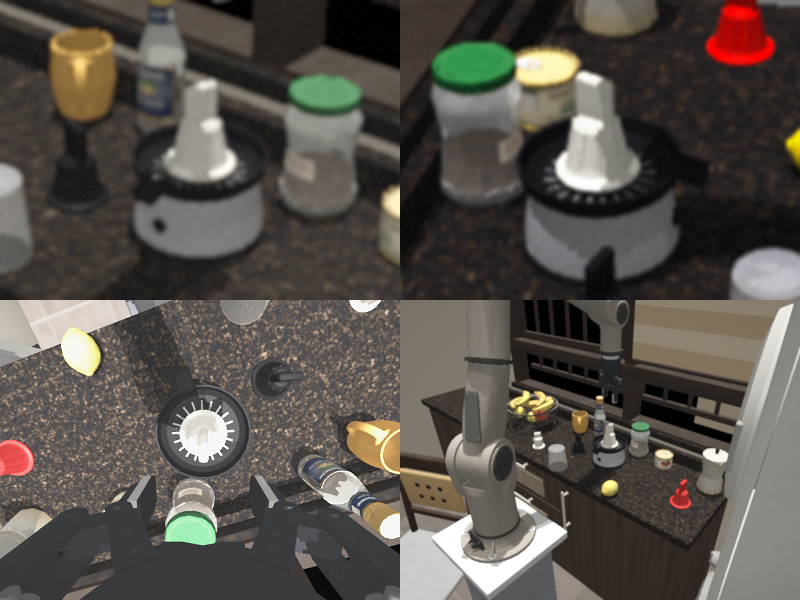

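The cone stands upright in the tray with its skirt down inside the rim (fin top at side (335,198), scene (285,190)), and the small cone is untouched. I'll check the fin-top height (expected 0.176) and hand in if it agrees.

```bash
python3 - <<'E'
from h import *
from bench import r
P,e=tri(ray('scene',(284.6,190.5)),ray('side',(335.5,198.5)));print(P,e)
if abs(P[2]-.176)<.008: print(r.hand_in())
E
```

```text
[0.57846063 0.00432391 0.17397509] 0.000920016029431752
the job is handed in; nothing more can be done
None
```

The large white cone is on the spindle and released, and I handed the job in at about 9 s. It is upright with its skirt on the collar, its fin top measured at 0.174 m (0.176 expected), and the small cone was left where it stood; the verdict itself was not shown.

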